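# Seat the loose crank by feel and wind up the sample lift

### The arm

A 6-joint arm with a two-finger parallel gripper is mounted at the origin on a cart in front of the work surface, level with it; the furniture and walls round the work are solid. World frame = base frame: x ahead of the robot, y to its left, z up, the work surface at z = 0. Lengths are in mm, angles in rad, forces in N, time in s.
With the tool pointing down it reaches from about 400 to 825 mm from the base axis. Payload 7 kg.
Tool frame: the origin (TCP) lies at the very end of the fingers, on their centre line; the grasp point (between the pads) lies robot.grip_depth behind it (robot.grip_depth is the distance from the TCP to the grasp point, in mm); z points along the fingers, y is the line along which they close (so a half turn about z gives the same grasp; the last joint's range is limited). The gripper opens to 85 mm and grips with 20 to 120 N. Pads are 22 mm wide; open, the fingers measure 114 mm over their backs; the gripper's body (76 mm by 85 mm) begins 54 mm behind the grasp point. The pads swing forward as they close: fully open they stand 13 mm farther back than shut.
Start: joints at [-0.876, 0.359, 0.012, 0, -1.224, -0.288], TCP at [267.051, -619.902, 231.302] pointing down, gripper open.
Joint ranges: [-3.07, 3.07], [-1.43, 2.12], [-1.02, 1.25], [-3.03, 1.67], [-3.05, -0], [-3.03, 3.03]. Speed limits (rad/s): [2.39, 2.39, 3.01, 3.14, 3.14, 3.14].

### API

Orientations are given as [roll, pitch, yaw] about the fixed x, y, z axes, in that order (R = Rz(yaw) Ry(pitch) Rx(roll)).
In Python, from station import robot, camera, camera_info gives the robot as it stands. The module is installed in compiled form; this text tells all that it offers.
- The arm moves only by the tool apply_moves, never from a script. Its argument "moves" is a list of rows, each a list of 5 numbers: the shift along the tool's x, y, z in cm, then the turn about the tool's z in rad, then the opening, from 0 (shut) to 1 (fully open). In form: [[tx, ty, tz, roll, gripper], ...]. A call has 1 to 10 rows; each row is the pose to reach, as a shift and turn from the pose commanded when the call began, along the tool's axes at that moment; what a row does not reach only later rows make up. A row lasts 1/12 s, in which the tool goes at most 41.7 mm and 7.16 degrees, less where a joint would pass 70% of its speed; a pose out of reach is approached as far as the arm can. A call with a gripper value outside its range is refused whole. The fingers move at their own pace and stop on an object; "grip_force" is the grip in N (left out, the last holds). Time passes only in rows, so rows that repeat a pose let the fingers close. It gives the time, the measured TCP pose, the force, the opening and the grip force at its end, in the units of the state.
- robot.get_obs(): the state, without advancing time (a new reading comes with each control period).
- camera(name): name is "side" or "top" or "wrist"; returns (picture, depth): 384x512x3 uint8, red, green, blue; 384x512 float32, mm along the optical axis (not along the pixel's ray), 0 where there is no reading.
- camera_info(name): a dict with "vertical_fov" (degrees; the focal length in pixels is half the picture's height over the tangent of half this angle, whatever the lens; pixels are square), "cx", "cy" (the principal point, pixels), "k1" (the pictures are not rectified: a ray, as slopes to the right and down, at radius r is drawn at 1 + k1 r^2 times it, then the intrinsics apply), "R" (3x3) and "t" (3): a world point X has camera coordinates R X + t. Camera axes: x right, y down, z forward; pixel columns grow to the right and rows downward; lengths in mm; the calibration is good to about 2 mm. A picture is of the moment at which its call begins: read the wrist's pose just before it. camera_info takes no time and is no camera call; for the wrist camera it gives the pose at the moment of the call.
- robot.close_job(): hands the job in; it is judged then, once.
The state is a dict: "time": time; "q": joint angles; "joint_velocities": joint speeds; "effort": joint torques, N m; "ee_pos": TCP position; "tool_rot": TCP orientation; "force": force on the tool from outside, world axes, zero at the start; "torque": the same for the moment, N m; "finger_gap": finger opening in mm; "grasp_force": force on a finger pad.
Only numpy, scipy, OpenCV 4.12 (cv2) and the standard library are available. Lean on these libraries where they do the work, as an engineer would, in place of code of your own. Each camera call takes 0.05 s, during which the arm holds its last target. There are 200 camera calls.

### The job

Take the loose crank out of its wooden holder and lower its socket into the sleeve of the sample lift, pressing only gently and turning it until you feel it drop fully home over the square drive hidden at the bottom. Then wind the crank clockwise, seen from above, until the platform with the dish on it reaches its upper stop, without forcing it. Leave the crank upright and fully seated in the sleeve, and the dish on the platform; leave the things around alone.

Things in the scene. Friction and masses are not known exactly. Their poses are not given: they have to be found in the camera images.
- crank_boss (a point): loose steel crank (0.35 kg): socket tube pointing down, flat arm going out sideways, square boss on the hub, black knob at the arm's end. This point: middle of the boss (24 x 24 mm, 32 mm tall, top 14 mm above, hub 15 mm below it), on the socket's axis; hold the crank here to seat it. x along the arm to the knob, boss's flats face x and y, z up the socket's axis
- crank_mouth (a point): centre of the open lower end of the crank's socket tube, 84 mm below crank_boss, same axes. The tube is 42 mm across outside and 55 mm long, from here up to the hub (a 46 mm disc, 12 mm thick); inside it is square, 26 mm wide, flats facing the crank's x and y
- crank_knob (a point): centre of the crank's knob: upright black cylinder 22 mm across, 41 mm tall, 80 mm from the socket's axis along the crank's x and 6 mm higher than crank_boss; the arm's top is 24 mm below this point. It spins freely about its own upright axis, so a hand that holds it can go round the circle without turning
- holder: fixed light wood block, 80 x 80 mm, 58 mm tall, with an upright round 45 mm hole right through its middle. Origin at the centre of its underside. The crank starts standing in this hole, hub resting on the block, mouth 3 mm above the worktop
- lift: fixed grey sample lift; origin on the worktop under the axis of its drive sleeve, z up. Base plate 110 mm along x, 245 mm along y (y from -55 to 190 mm), 10 mm thick. An upright steel sleeve stands over the origin, the platform at y = +120 mm. Winding the drive clockwise seen from above raises the platform 10 mm per radian; it stays where it is left
- sleeve_lip (a point): centre of the sleeve's open top, on the sleeve's axis, 78 mm above the worktop. The bore is 45 mm across, widening over its top 7 mm to 55 mm; the sleeve is 65 mm across outside. With the crank fully home its hub stands 7 mm above this lip, standing unaligned on the stub 23 mm
- sleeve_floor (a point): centre of the bore's floor, 48 mm below the lip. A square stub 24 mm wide stands 16 mm up from it on the axis, turned in an unknown way. Misturned by over 5 degrees, the socket stands on the stub, mouth 16 mm above this floor; aligned (every quarter turn) it drops to the floor. The stub turns at 0.2 N m (hard rubbing drags it along), from its lower stop clockwise 2.6 rad to the upper stop
- platform_top (a point): centre of the upper face of the lift's square aluminium platform, 86 x 86 mm, with a 3 mm raised rim; it only goes up and down, from 36 mm above the worktop (lower stop, where it starts) to 62 mm (upper stop)
- dish_center (a point): centre, half-way up, of the round open dish, 59 mm across and 13 mm tall, that stands loose on the platform and rides up with it
- timer: bystander: square grey-white timer, 62 x 62 x 18 mm, lying on the worktop; origin at the centre of its underside
- slide_box: bystander: small white and green carton, 32 x 84 x 29 mm; origin at the centre of its underside
- tape_roll: bystander: roll of tape lying flat, 62 mm across, 19 mm tall; origin at the centre of its underside
- dropper_bottle: bystander: small brown dropper bottle with black top, 36 mm across, 100 mm tall; origin at the centre of its underside
- beaker: bystander: small glass beaker, 53 mm across, 70 mm tall; origin at the centre of its underside
Things that resemble listed ones, but are neither listed nor needed, are in the scene too. Leave any blue, orange or yellow look-alike of the part that bears dish_center alone.

How it is judged:
By the outcome, as a careful person would: the job done as asked, in the order asked, and still so for the second after the job is handed in, with the robot touching nothing.
It also fails if it takes over 72 s, if anything falls off the work surface, if the arm or the gripper's body presses on something with over 40 N, if the wrist force passes 120 N, or if a joint passes its speed limit or range.

## Working session

There is one attempt and no reset: what is moved stays moved. The work goes in short steps, Python scripts to look and compute and a tool call to move; the robot and the scene stay as the last step left them, time stands still between calls to the robot, and variables do not carry over. Pictures are saved under pics/ and viewed, at most 10 in all, crops included, and the job is handed in when it is done.

Besides the shell and the picture viewer there is one more tool, called as name([rows], argument=value, ...), one row to a line, values as JSON. apply_moves: Moves the arm, as the interface text tells. Its arguments: {"type":"object","properties":{"moves":{"type":"array","items":{"type":"array","items":{"type":"number"}}},"grip_force":{"type":"number"}},"required":["moves"]}

```bash
mkdir -p pics
cat > h.py <<'E'
import numpy as np, cv2
from station import robot, camera, camera_info
def shot(name,fn=None):
    ci=camera_info(name); p,d=camera(name)
    np.savez(f'{name}.npz',p=p,d=d,**{k:np.array(v) for k,v in ci.items()})
    if fn: cv2.imwrite(f'pics/{fn}.png',p[:,:,::-1])
    return p,d,ci
def rays(ci,uv):
    uv=np.atleast_2d(np.array(uv,float)); f=192/np.tan(np.radians(ci['vertical_fov'])/2)
    K=np.array([[f,0,ci['cx']],[0,f,ci['cy']],[0,0,1]])
    n=cv2.undistortPoints(uv[:,None],K,np.array([float(ci['k1']),0,0,0,0]))[:,0]
    R=np.array(ci['R']);t=np.array(ci['t'])
    return -R.T@t, np.c_[n,np.ones(len(n))]@R, n
def onz(ci,uv,z):
    o,r,_=rays(ci,uv); return o+r*((z-o[2])/r[:,2])[:,None]
def cloud(ci,d):
    v,u=np.mgrid[0:384,0:512]; o,r,_=rays(ci,np.c_[u.ravel(),v.ravel()])
    return (o+r*d.ravel()[:,None]).reshape(384,512,3)
E
python3 - <<'E'
from h import *
print(robot.get_obs(), robot.grip_depth)
for n in ('top','side'):
    p,d,ci=shot(n,n+'0'); print(n,ci)
E
```

```text
{'time': 0.0, 'q': array([-8.75907711e-01,  3.59363811e-01,  1.10396351e-02, -3.32955651e-04,
       -1.22411076e+00, -2.88084359e-01]), 'joint_velocities': array([-0.00036958,  0.00022831, -0.00053062, -0.0020222 ,  0.00118451,
        0.00150563]), 'effort': array([ 6.20286482e-04, -5.83324599e+01,  2.93403822e+01,  6.93635568e+00,
       -6.14436634e-03,  2.36143188e-05]), 'ee_pos': array([ 266.84243337, -619.47760916,  230.37334456]), 'tool_rot': array([ 3.13993264e+00, -1.65497478e-04, -2.73490165e+00]), 'force': array([ 0.43893985,  0.73681797, -0.12804758]), 'torque': array([-0.0074578 ,  0.01303199,  0.04823722]), 'grasp_force': 0.0, 'finger_gap': 85.19089702422389} 18.700000000000003
top {'vertical_fov': 47.4379593309756, 'cx': 251.31678219599846, 'cy': 187.5411733448719, 'k1': -0.04739907229120322, 'R': array([[-0.02661738, -0.99926651,  0.0275309 ],
       [-0.9963325 ,  0.02427867, -0.08204939],
       [ 0.08132079, -0.02961387, -0.99624793]]), 't': array([  57.43418705,  559.86871609, 1155.4036637 ])}
side {'vertical_fov': 43.736194044178745, 'cx': 255.49540370146832, 'cy': 195.16748350077978, 'k1': -0.14239723879846564, 'R': array([[-0.92585379, -0.37720813, -0.02255649],
       [-0.20824476,  0.55912343, -0.80250552],
       [ 0.31532347, -0.7383055 , -0.59621816]]), 't': array([ 516.23277687,  146.91827387, 1230.39479291])}
```

View pics/top0.png

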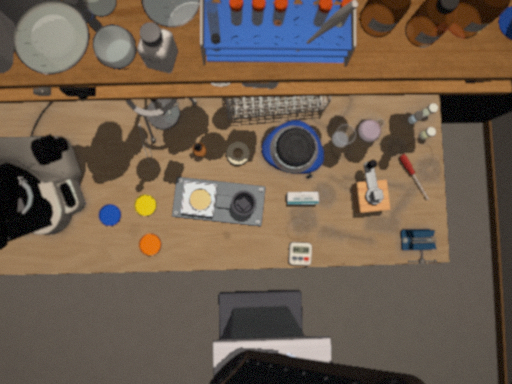

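View pics/side0.png

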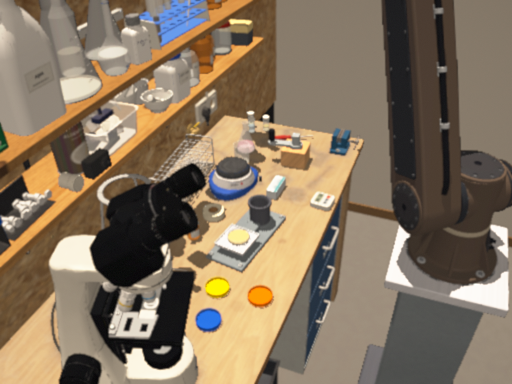

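The top view shows the crank in the wooden holder at about (373,195), knob near (370,165). The lift has its sleeve at (242,206) and its platform with the pale dish at (201,199). The blue, yellow and orange discs at (110,214), (146,205) and (150,244) are the look-alikes, and I'll leave them alone. Next I'll measure the crank and sleeve.

```bash
cat > m.py <<'E'
from h import *
def load(n):
    z=np.load(n+'.npz'); return z['p'],z['d'],{k:z[k] for k in('vertical_fov','cx','cy','k1','R','t')}
E
python3 - <<'E'
from m import *
p,d,ci=load('top'); C=cloud(ci,d)
np.set_printoptions(precision=1,suppress=True)
for n,uv,z in(('holder',(374,197),58),('sleeve',(243,206),78),('plat',(201,199),40)): print(n,onz(ci,[uv],z), C[uv[1],uv[0]])
# z map around crank & sleeve
print(C[158:212:2,358:392:2,2].round().astype(int))
print(C[188:226:3,170:268:4,2].round().astype(int))
s=cv2.resize(p[150:225,330:405],None,fx=5,fy=5,interpolation=cv2.INTER_CUBIC); t=cv2.resize(p[170:235,165:270],None,fx=5,fy=5,interpolation=cv2.INTER_CUBIC)
o=np.zeros((375+325,525,3),np.uint8); o[:375,:375]=s;o[375:,:525]=t
cv2.imwrite('pics/crop.png',cv2.resize(o[:,:,::-1],(450,600)))
E
```

```text
holder [[ 525.3 -278.8   58. ]] [ 522.9 -264.4  104.1]
sleeve [[509.8  67.3  78. ]] [511.1  67.   46. ]
plat [[532.6 177.4  40. ]] [532.6 177.4  39.7]
[[  -3   -2    1   -5    1    2   -1   -1   -5    1   -3   -5    1    3
     3   -3    0]
 [   0    0    0    3    1   -3  111  113  109   -1    2   -3    0   -5
    -1    0    0]
 [   0    2   -3    0   66   99  111  112  110  111   -1    2    0    0
     3   -3    0]
 [   5   -1   -4   64   83  102  111  110  112  109   -2    1    0    1
     1    1    2]
 [  -3    2   -4   73   77   99  102  107  108   -3    2    2   -1   -6
     2   -1    1]
 [   2    1   -2   66   66   81   89   64    5   -5   -2    2   -2   -1
     0   -2   -1]
 [  -2   -1   -4   63   70   68   66   69   -5   -2    0   -3    0    1
    -4   -7   -4]
 [   0   -3   -1   64   69   65   71   66   62   -1   -4   -2   -6   -1
     1   -1   -2]
 [  -3   -3    0   -2   70   65   69   72   68   -2    0   -3   -9    0
    -4    2   -3]
 [  -4   -2   -4    0   67   68   65   67   66    2   -1   -2   -2   -1
  1195   -2    0]
 [  -3   -2   -1    3   67   67   68   70   67   
[... 1822 characters left out ...]
40 40 36 40 43 39 19 24 17 18 72 25 45 42 32 77  9  9
  -1]
 [-1  7  7 35 35 48 42 39 37 40 47 37 21 21 20 26 73 44 42 46 30 76  9 10
  -3]
 [-2  9  5 37 35 33 40 42 41 40 34  8 22 24 20 23 72 24 45 41 31 76  9  8
   0]
 [-4  7 10 33 34 36 39 40 38 34 34  7  9  5 11  6 73 32 25 26 69 80 10  9
  -2]
 [ 0 11  4 35 33 35 33 33 33 30 35  9  6  8 10  3 14 77 74 77 77  9 10  4
   1]
 [-2  7 12  9 14  5  6 10  8 35 36  9  8 10  7 11 14 15 17 14 11 11  9  3
   1]
 [-3 -1  0  0 -1  9  7  7  5 11  5  8  4 10  6  6  6  7  9  7 14 12  8  6
  -3]
 [-4 -3  0 -3  1 -4 -4  0  2  0 -3 -5  5  4  9 13  9  8  9  7  7 12 12 -4
   1]
 [ 0 -5  0 -3  1  1  3 -3 -3 -1  0  0 -5 -3 -5 -2  0 -2 -1 10 10  5  8 -1
  -2]]
```

View pics/crop.png

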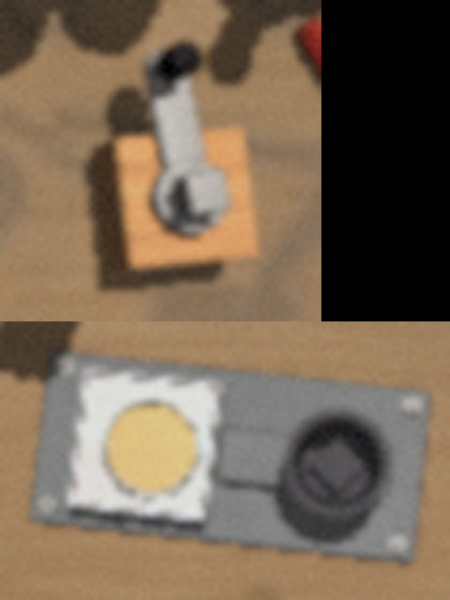

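The crop shows the crank with its boss near crop pixel (207,190) and black knob at (180,60). The pale dish sits on the white platform at (152,447), which matches the description. The dark sleeve is at (333,470), with the square stub visible inside. Next: coarse poses and the moves needed.

```bash
cat >> m.py <<'E'
np.set_printoptions(precision=2,suppress=True)
def cm(ci,d,box,zlo,zhi,z):
    C=cloud(ci,d); u0,v0,u1,v1=box; m=np.zeros(d.shape,np.uint8)
    m[v0:v1,u0:u1]=((C[...,2]>zlo)&(C[...,2]<zhi)&(d>0))[v0:v1,u0:u1]
    n,l,s,c=cv2.connectedComponentsWithStats(m); i=1+s[1:,4].argmax()
    pts=np.argwhere(l==i)[:,::-1].astype(np.float32)
    return onz(ci,[cv2.minAreaRect(pts)[0]],z)[0],onz(ci,[pts.mean(0)],z)[0],len(pts),pts
def togo(X,yaw=None):
    from scipy.spatial.transform import Rotation as Ro
    o=robot.get_obs(); R=Ro.from_euler('xyz',o['tool_rot']).as_matrix()
    print('move cm',(R.T@(np.array(X)-o['ee_pos']))/10,'yaw',o['tool_rot'][2],'q6',o['q'][5])
    if yaw is not None:
        print('roll options',[((-(yaw+k*np.pi/2-o['tool_rot'][2])+np.pi)%(2*np.pi)-np.pi) for k in range(4)])
E
python3 - <<'E'
from m import *
p,d,ci=load('top')
b=cm(ci,d,(366,185,390,205),90,108,101)
k=cm(ci,d,(360,155,382,172),106,120,113.5)
s=cm(ci,d,(222,183,262,228),66,84,76)
print(b[:3],k[:3],s[:3]); 
for w in (0,1):print(np.arctan2(*(k[w]-b[w])[1::-1]),np.linalg.norm((k[w]-b[w])[:2]))
print('crop center of holder')
p4=cm(ci,d,(340,170,400,220),50,63,58);print(p4[:3], cv2.minAreaRect(p4[3]))
h=onz(ci,[(243,206)],78)
togo([b[0][0],b[0][1],200],np.arctan2(*(k[0]-b[0])[1::-1]))
print(camera_info('wrist'))
E
```

```text
(array([ 529.53, -273.87,  101.  ]), array([ 529.26, -273.92,  101.  ]), 97) (array([ 609.04, -262.59,  113.5 ]), array([ 608.56, -262.4 ,  113.5 ]), 51) (array([518.79,  65.8 ,  76.  ]), array([519.46,  65.93,  76.  ]), 260)
0.14093316155138616 80.29960960569198
0.14417531200747463 80.1302291431895
crop center of holder
(array([ 529.17, -275.83,   58.  ]), array([ 525.05, -275.33,   58.  ]), 596) ((372.8069152832031, 195.56930541992188), (30.348634719848633, 30.54764175415039), 84.2894058227539)
move cm [-37.79  21.35   3.07] yaw -2.7348278394107477 q6 -0.28808300868584075
roll options [np.float64(-2.8757610009621337), np.float64(1.8366279794225555), np.float64(0.26583165262765895), np.float64(-1.3049646741672376)]
{'vertical_fov': 66.75208695088975, 'cx': 259.53416866253076, 'cy': 188.71395978911306, 'k1': -0.0594005193772052, 'R': array([[-0.4 ,  0.92,  0.  ],
       [ 0.88,  0.38,  0.28],
       [ 0.26,  0.11, -0.96]]), 't': array([674.36, -37.34, 379.05])}
```

Run:
```python
from m import *
from scipy.spatial.transform import Rotation as Ro
o=robot.get_obs(); R=Ro.from_euler('xyz',o['tool_rot']).as_matrix(); ci=camera_info('wrist')
Rc=np.array(ci['R']); c=-Rc.T@ci['t']
print('cam in tool',R.T@(c-o['ee_pos']),'axis in tool',R.T@Rc[2])
togo([529.4,-273.9,250],0.142)
```

```text
cam in tool [  69.91    0.28 -143.66] axis in tool [-0.28 -0.    0.96]
move cm [-37.78  21.36  -1.93] yaw -2.7348278394107477 q6 -0.28808300868584075
roll options [np.float64(-2.8768278394107476), np.float64(1.835561140973942), np.float64(0.2647648141790455), np.float64(-1.306031512615851)]
```

apply_moves([
  [-4,2,-1,-0.12,1],
  [-8,4,-2,-0.24,1],
  [-12,6,-2,-0.36,1],
  [-15,8,-2,-0.48,1],
  [-19,10.5,-2,-0.6,1],
  [-23,12.5,-2,-0.72,1],
  [-26,14.5,-2,-0.84,1],
  [-30,17,-2,-0.96,1],
  [-34,19,-2,-1.08,1],
  [-37.8,21.4,-2,-1.2,1],
])

```text
time: 0.93
ee_pos: [518.6, -288.2, 251.2]
tool_rot: [3.141, 0.0, -1.529]
force: [0.2, -0.8, 0.4]
finger_gap: 85.9
grasp_force: 0.0
```

apply_moves([
  [-3.5,0,0,-0.12,1],
  [-7,0,0,-0.24,1],
  [-10.5,0,0,-0.36,1],
  [-14,0,0,-0.48,1],
  [-17.5,0,0,-0.6,1],
  [-21,0,0,-0.72,1],
  [-24.5,0,0,-0.84,1],
  [-28,0,0,-0.96,1],
  [-31,0,1,-1.08,1],
  [-34,0,2,-1.2,1],
])

```text
time: 1.77
ee_pos: [505.3, 51.5, 231.5]
tool_rot: [-3.141, -0.001, -0.328]
force: [0.0, -0.6, -1.2]
finger_gap: 85.5
grasp_force: 0.0
```

apply_moves([
  [0,0,0,-0.12,1],
  [0,0,0,-0.24,1],
  [0,0,0,-0.36,1],
  [0,0,0,-0.48,1],
  [0,0,0,-0.48,1],
  [0,0,0,-0.48,1],
])

```text
time: 2.27
ee_pos: [505.4, 49.6, 231.1]
tool_rot: [3.142, 0.0, 0.141]
force: [-0.1, -0.2, 0.1]
finger_gap: 85.6
grasp_force: 0.0
```

Run:
```python
from m import *
o=robot.get_obs();print(o['ee_pos'],o['tool_rot'],o['q'])
p,d,ci=shot('wrist','w1')
```

```text
[505.38  49.58 231.09] [3.14 0.   0.14] [ 0.49  0.08 -0.35 -0.   -1.14  1.23]
```

View pics/w1.png

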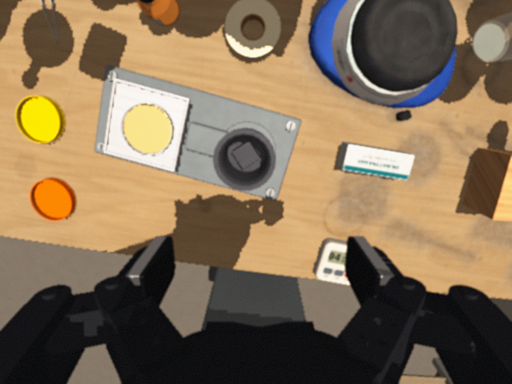

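The wrist view shows the sleeve at (245,157) with the square stub visible inside at about (244,156). The platform is at (146,124) with the dish at (148,130). Now I'll fit the lip and the stub.

Run:
```python
from m import *
from scipy.optimize import least_squares
p,d,ci=load('wrist'); C=cloud(ci,d)
m=np.zeros(d.shape,bool); m[110:205,200:290]=1
X=C[m&(C[...,2]>72)&(C[...,2]<84)]; print(len(X),X[:,2].mean())
# outer boundary circle in world using rim
r=least_squares(lambda q:np.clip(np.abs(np.hypot(X[:,0]-q[0],X[:,1]-q[1])-30)-2.5,0,None),[512,62]); print('lip',r.x,r.cost)
S=cm(ci,d,(225,135,265,180),42,50,46); rect=cv2.minAreaRect(S[3]); print('stub',S[:3],rect)
c=onz(ci,cv2.boxPoints(rect),46); e=np.diff(c[:,:2],axis=0); print(c, np.arctan2(e[:,1],e[:,0]),np.linalg.norm(e,axis=1))
m2=np.zeros(d.shape,bool);m2[60:210,90:310]=1
pl=cm(ci,d,(90,60,200,190),32,44,38); rect=cv2.minAreaRect(pl[3]); c=onz(ci,cv2.boxPoints(rect),38); e=np.diff(c[:,:2],axis=0); print('plat',c.mean(0), np.arctan2(e[:,1],e[:,0]),np.linalg.norm(e,axis=1))
# circle via image: dark sleeve
g=cv2.cvtColor(p,cv2.COLOR_RGB2GRAY); print(g[157,195:295:3], g[100:215:3,245])
```

```text
1657 77.41082601960757
lip [519.99  67.97] 3023.4489051445685
stub (array([519.85,  67.81,  46.  ]), array([519.94,  67.97,  46.  ]), 449) ((245.61537170410156, 154.42308044433594), (21.355958938598633, 21.0786075592041), 56.3099365234375)
[[520.97  84.76  46.  ]
 [536.82  66.8   46.  ]
 [518.74  50.79  46.  ]
 [502.43  68.87  46.  ]] [-0.85 -2.42  2.3 ] [23.96 24.15 24.35]
plat [535.76 188.01  38.  ] [-0.23 -1.67  2.98] [88.68 89.02 88.44]
[161 165 167 168 168 141 114  97  62  45  40  74  96  63  93  94  95  94
  95  98  96  91  42  37  35  69  97 156 169 167 170 157 179 184] [185 149 163 167 163 165 166 152 173 147  97  90  35  40  48 100  95  94
  93  94  97  98  95  90  55  44  43  51  67  95 126 159 177 168  76  75
  68  75  77]
```

apply_moves([
  [0,4,0,0,1],
  [-0.5,8,0,0,1],
  [-1,12,0,0,1],
  [-1.5,16,0,0,1],
  [-2,20,0,0,1],
  [-2.2,24,0,0,1],
  [-2.2,28,0,0,1],
  [-2.2,32.4,0,0,1],
  [-2.2,32.4,0,0,1],
  [-2.2,32.4,0,0,1],
])

```text
time: 3.15
ee_pos: [530.1, -276.6, 230.3]
tool_rot: [-3.141, 0.001, 0.138]
force: [0.3, -0.2, -0.4]
finger_gap: 85.3
grasp_force: 0.0
```

Run:
```python
from m import *
o=robot.get_obs();print(o['ee_pos'],o['tool_rot'],o['q'],o['force'],o['torque'])
p,d,ci=shot('wrist','w2')
f=192/np.tan(np.radians(ci['vertical_fov'])/2)
def px(X):
    c=np.array(ci['R'])@X+ci['t']; return (c[:2]/c[2]*f+[ci['cx'],ci['cy']]).astype(int)
u,v=px(np.array([529,-273,101]));bb=(u-25,v-25,u+25,v+25)
ku,kv=px(np.array([608,-262,113])); kk=(max(ku-20,0),max(kv-20,0),ku+20,kv+20)
print(bb,kk)
b=cm(ci,d,bb,96,106,101);k=cm(ci,d,kk,108,119,113.5)
print(b[:3],k[:3],np.arctan2(*(k[1]-b[1])[1::-1]),np.linalg.norm((k[1]-b[1])[:2]))
r=cv2.minAreaRect(b[3]);c=onz(ci,cv2.boxPoints(r),101);e=np.diff(c[:,:2],axis=0);print(np.arctan2(e[:,1],e[:,0]),np.linalg.norm(e,axis=1))
togo([b[0][0],b[0][1],75],0.142)
```

```text
[ 530.14 -276.58  230.32] [-3.14  0.    0.14] [-0.15  0.23 -0.16  0.   -1.17  1.86] [ 0.32 -0.16 -0.44] [0.06 0.03 0.01]
(np.int64(231), np.int64(156), np.int64(281), np.int64(206)) (np.int64(235), np.int64(74), np.int64(275), np.int64(114))
(array([ 531.08, -275.63,  101.  ]), array([ 531.11, -275.5 ,  101.  ]), 612) (array([ 609.04, -264.45,  113.5 ]), array([ 609.09, -264.14,  113.5 ]), 460) 0.14467749706424662 78.79723285729683
[-1.43 -2.99  1.71] [22.93 23.95 23.47]
move cm [ 0.1   0.07 15.55] yaw 0.14002196576328574 q6 1.8628671478530832
roll options [np.float64(-0.0019780342367141657), np.float64(-1.5727743610316107), np.float64(3.139614619353079), np.float64(1.5688182925581824)]
```

apply_moves([
  [0.1,0.1,3.5,0,1],
  [0.1,0.1,7,0,1],
  [0.1,0.1,10,0,1],
  [0.1,0.1,12.5,0,0.7],
  [0.1,0.1,14.5,0,0.6],
  [0.1,0.1,15.3,0,0.5],
  [0.1,0.1,15.4,0,0.5],
  [0.1,0.1,15.4,0,0.5],
], grip_force=60)

```text
time: 3.87
ee_pos: [532.3, -274.3, 77.9]
tool_rot: [3.141, -0.0, 0.146]
force: [0.3, -0.3, 1.3]
finger_gap: 42.7
grasp_force: 0.0
```

apply_moves([
  [0,0,0,0,0],
  [0,0,0,0,0],
  [0,0,0,0,0],
  [0,0,0,0,0],
  [0,0,0,0,0],
  [0,0,0,0,0],
  [0,0,0,0,0],
  [0,0,0,0,0],
], grip_force=60)

```text
time: 4.53
ee_pos: [533.1, -275.0, 79.2]
tool_rot: [3.141, -0.003, 0.145]
force: [0.7, 2.5, 6.8]
finger_gap: 22.9
grasp_force: 60.6
```

apply_moves([
  [0,0,-0.5,0,0],
  [0,0,-1.5,0,0],
  [0,0,-3,0,0],
  [0,0,-5,0,0],
  [0,0,-7.5,0,0],
  [0,0,-10,0,0],
  [0,0,-12,0,0],
  [0,0,-13,0,0],
  [0,0,-13,0,0],
  [0,0,-13,0,0],
])

```text
time: 5.37
ee_pos: [531.3, -274.8, 207.0]
tool_rot: [-3.141, -0.0, 0.145]
force: [-0.2, 0.7, -5.3]
finger_gap: 22.5
grasp_force: 59.7
```

Run:
```python
from m import *
o=robot.get_obs();print(o['ee_pos'],o['tool_rot'],o['q'],o['force'],o['torque'],o['finger_gap'])
p,d,ci=shot('wrist','w3')
C=cloud(ci,d)
from scipy.spatial.transform import Rotation as Ro
R=Ro.from_euler('xyz',o['tool_rot']).as_matrix(); T=(C-o['ee_pos'])@R
m=(T[...,0]>62)&(T[...,0]<100)&(abs(T[...,1])<30)&(T[...,2]<20)&(T[...,2]>-60)&(d>0)
print('knob in tool: ',T[m].mean(0),len(T[m]),np.percentile(T[m][:,2],[5,50]))
m=(T[...,0]>14)&(T[...,0]<60)&(abs(T[...,1])<14)&(T[...,2]<30)&(T[...,2]>-30)&(d>0)
print('arm/hub z',np.percentile(T[m][:,2],[5,25,50,75,95]),len(T[m]))
togo([520,67.9,o['ee_pos'][2]],0.6)
```

```text
[ 531.32 -274.75  207.  ] [-3.14 -0.    0.14] [-0.15  0.25 -0.2  -0.   -1.12  1.87] [-0.18  0.7  -5.27] [0.03 0.11 0.04] 22.500234224000007
knob in tool:  [ 75.    -0.22 -24.64] 3096 [-33.73 -31.92]
arm/hub z [ 8.66  9.49  9.99 10.51 11.26] 4020
move cm [  3.86 -34.05  -0.06] yaw 0.14467792906958654 q6 1.8670884474667762
roll options [np.float64(-0.4553220709304133), np.float64(-2.02611839772531), np.float64(2.68627058265938), np.float64(1.1154742558644832)]
```

View pics/w3.png

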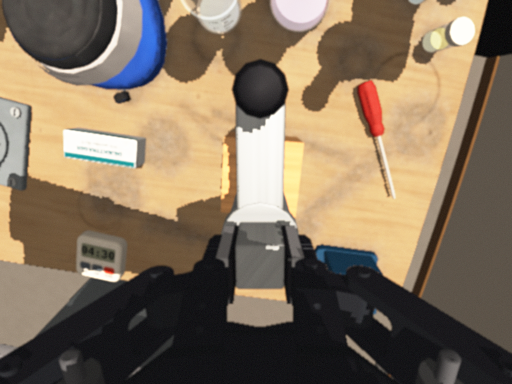

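The crank is held upright, with the knob at (260,88) and the arm straight along tool x. I'll carry it over the sleeve, and check the knob-top offset from the saved frame.

Run:
```python
from m import *
p,d,ci=load('wrist')
k=cm(ci,d,(220,40,300,130),207+29,207+38,207+33)
a=k[0]-[531.3,-274.75,207]; c,s=np.cos(.145),np.sin(.145)
print(k[:3],'tool x',a[0]*c+a[1]*s,'tool y',a[0]*s-a[1]*c)
```

```text
(array([ 607.52, -263.44,  240.  ]), array([ 607.54, -263.45,  240.  ]), 2323) tool x 77.05398613195656 tool y -0.18275133943329713
```

apply_moves([
  [0.3,-3,-1,-0.05,0],
  [0.8,-7,-1,-0.1,0],
  [1.2,-11,-1,-0.15,0],
  [1.6,-15,-1,-0.2,0],
  [2.1,-19,-1,-0.25,0],
  [2.5,-23,-1,-0.3,0],
  [3,-27,-1,-0.35,0],
  [3.4,-30,-1,-0.4,0],
  [3.7,-32.5,-0.5,-0.455,0],
  [3.9,-34,0,-0.455,0],
])

```text
time: 6.25
ee_pos: [520.2, 69.5, 205.7]
tool_rot: [-3.141, 0.002, 0.605]
force: [-0.2, -0.1, -3.0]
finger_gap: 22.6
grasp_force: 60.0
```

apply_moves([
  [0,0,0,0,0],
  [0,0,0,0,0],
  [0,0,0,0,0],
])

```text
time: 6.5
ee_pos: [520.6, 66.7, 206.1]
tool_rot: [-3.141, 0.002, 0.6]
force: [-0.1, -0.1, -3.3]
finger_gap: 23.2
grasp_force: 60.1
```

Run:
```python
from m import *
o=robot.get_obs();print(o['ee_pos'],o['tool_rot'],o['q'],o['force'],o['torque'],o['finger_gap'])
togo([520,67.9,o['ee_pos'][2]],0.6)
p,d,ci=shot('wrist')
z=o['ee_pos'][2]
k=cm(ci,d,(220,40,300,130),z+29,z+38,z+33)
a=k[0]-o['ee_pos']; y=o['tool_rot'][2]; c,s=np.cos(y),np.sin(y)
print(k[:3],'tool x',a[0]*c+a[1]*s,'tool y',a[0]*s-a[1]*c)
shot('side');
```

```text
[520.57  66.67 206.15] [-3.14  0.    0.6 ] [ 0.5   0.13 -0.35 -0.   -1.09  1.67] [-0.09 -0.09 -3.31] [-0.03  0.02 -0.03] 23.179208281325618
move cm [ 0.02 -0.13 -0.  ] yaw 0.6003108792600194 q6 1.6697548612098982
roll options [np.float64(0.00031087926001927), np.float64(-1.5704854475348773), np.float64(-3.141281774329774), np.float64(1.5711072060549167)]
(array([584.14, 110.39, 239.15]), array([584.33, 110.2 , 239.15]), 2283) tool x 77.15271046609276 tool y -0.17154111007310036
```

apply_moves([
  [0.15,-0.1,1.5,0,0],
  [0.15,-0.1,3,0,0],
  [0.15,-0.1,4.2,0,0],
  [0.15,-0.1,4.8,0,0],
  [0.15,-0.1,5.1,0,0],
  [0.15,-0.1,5.4,0,0],
  [0.15,-0.1,5.7,0,0],
  [0.15,-0.1,6,0,0],
  [0.15,-0.1,6.2,0,0],
  [0.15,-0.1,6.2,0,0],
])

```text
time: 7.43
ee_pos: [522.0, 68.9, 145.2]
tool_rot: [-3.142, -0.0, 0.6]
force: [1.3, -0.4, -4.5]
finger_gap: 22.5
grasp_force: 60.1
```

Run:
```python
from m import *
o=robot.get_obs();print(o['ee_pos'],o['tool_rot'],o['force'],o['torque'])
p,d,ci=shot('wrist')
z=o['ee_pos'][2]
k=cm(ci,d,(220,40,300,130),z+27,z+40,z+33)
a=k[0]-o['ee_pos']; y=o['tool_rot'][2]; c,s=np.cos(y),np.sin(y)
print('tool x',a[0]*c+a[1]*s,'tool y',a[0]*s-a[1]*c)
```

```text
[522.02  68.91 145.22] [-3.14 -0.    0.6 ] [ 1.32 -0.37 -4.53] [ 0.37 -0.11  0.04]
tool x 77.10986212383739 tool y 0.014746823852100022
```

apply_moves([
  [0,0,0.4,0,0],
  [0,0,0.8,0,0],
  [0,0,1.2,0,0],
  [0,0,1.5,0,0],
  [0,0,1.7,0,0],
  [0,0,1.8,0,0],
  [0,0,1.8,0,0],
])

```text
time: 8.07
ee_pos: [522.0, 68.9, 127.1]
tool_rot: [-3.142, -0.0, 0.6]
force: [1.1, 1.4, -4.4]
finger_gap: 22.7
grasp_force: 60.0
```

apply_moves([
  [0,0,0.1,0,0],
  [0,0,0.2,0,0],
  [0,0,0.3,0,0],
  [0,0,0.3,0,0],
])

```text
time: 8.4
ee_pos: [522.0, 68.8, 124.3]
tool_rot: [3.142, -0.0, 0.6]
force: [1.6, 1.4, -3.5]
finger_gap: 22.4
grasp_force: 60.2
```

apply_moves([
  [0,0,0.1,0,0],
  [0,0,0.1,0,0],
  [0,0,0.2,0,0],
  [0,0,0.2,0,0],
])

```text
time: 8.73
ee_pos: [522.0, 68.8, 122.3]
tool_rot: [3.142, -0.0, 0.6]
force: [1.1, 1.9, -2.1]
finger_gap: 23.2
grasp_force: 60.3
```

apply_moves([
  [0,0,0.1,0,0],
  [0,0,0.1,0,0],
])

```text
time: 8.9
ee_pos: [522.3, 68.8, 122.0]
tool_rot: [3.141, -0.001, 0.601]
force: [0.5, 1.4, 3.9]
finger_gap: 22.4
grasp_force: 61.1
```

Contact with the stub at TCP z=122, as predicted. Next I'll turn anticlockwise, toward the lower stop, with this light press.

apply_moves([
  [0,0,0,-0.03,0],
  [0,0,0,-0.06,0],
  [0,0,0,-0.08,0],
  [0,0,0,-0.08,0],
])

```text
time: 9.23
ee_pos: [521.9, 69.0, 121.4]
tool_rot: [-3.141, -0.001, 0.681]
force: [0.3, 3.4, -1.1]
finger_gap: 22.9
grasp_force: 60.3
```

apply_moves([
  [0,0,0,-0.02,0],
  [0,0,0,-0.04,0],
  [0,0,0,-0.04,0],
  [0,0,0,-0.04,0],
])

```text
time: 9.57
ee_pos: [521.8, 69.1, 121.0]
tool_rot: [-3.141, -0.0, 0.721]
force: [0.3, 5.3, -1.9]
finger_gap: 22.5
grasp_force: 60.3
```

apply_moves([
  [0,-0.05,0.1,0,0],
  [0,-0.05,0.2,0,0],
  [0,-0.05,0.3,0,0],
  [0,-0.05,0.3,0,0],
])

```text
time: 9.9
ee_pos: [521.6, 69.2, 118.0]
tool_rot: [-3.142, -0.0, 0.72]
force: [1.2, 4.9, -3.6]
finger_gap: 22.7
grasp_force: 60.1
```

Aligned and sinking onto the stub. I'll continue down to the floor.

apply_moves([
  [0,-0.1,0.2,0,0],
  [0,-0.1,0.4,0,0],
  [0,-0.1,0.6,0,0],
  [0,-0.1,0.8,0,0],
  [0,-0.1,0.9,0,0],
  [0,-0.1,0.9,0,0],
])

```text
time: 10.4
ee_pos: [521.0, 69.8, 109.0]
tool_rot: [3.141, 0.0, 0.72]
force: [4.3, 2.5, -5.9]
finger_gap: 22.7
grasp_force: 59.9
```

apply_moves([
  [0,0,0.1,0,0],
  [0,0,0.15,0,0],
  [0,0,0.2,0,0],
  [0,0,0.2,0,0],
])

```text
time: 10.73
ee_pos: [521.0, 69.9, 107.3]
tool_rot: [3.142, -0.0, 0.72]
force: [3.5, 1.9, -3.4]
finger_gap: 22.7
grasp_force: 60.3
```

apply_moves([
  [0.05,0,0.1,0,0],
  [0.05,0,0.15,0,0],
  [0.05,0,0.15,0,0],
])

```text
time: 10.98
ee_pos: [521.3, 70.1, 106.4]
tool_rot: [3.141, 0.0, 0.721]
force: [0.3, 1.4, 4.2]
finger_gap: 22.5
grasp_force: 61.2
```

Run:
```python
from m import *
o=robot.get_obs();print(o['ee_pos'],o['tool_rot'],o['q'],o['force'],o['torque'])
```

```text
[521.27  70.07 106.36] [3.14 0.   0.72] [ 0.51  0.23 -0.48  0.   -0.85  1.78] [0.29 1.4  4.25] [ 0.78 -0.29 -0.01]
```

Fully home: TCP z fell 15.6 mm from first contact. Now I'll wind clockwise (positive roll), orbiting about the crank axis, which sits about 2.4 mm off the tool axis.

apply_moves([
  [0,0.02,-0.03,0.08,0],
  [0,0.04,-0.03,0.16,0],
  [0,0.06,-0.03,0.24,0],
  [0,0.08,-0.03,0.32,0],
  [0,0.1,-0.03,0.4,0],
  [0,0.12,-0.03,0.48,0],
  [0,0.14,-0.03,0.56,0],
  [0,0.16,-0.03,0.64,0],
  [0,0.18,-0.03,0.72,0],
  [0,0.2,-0.03,0.8,0],
])

```text
time: 11.82
ee_pos: [522.7, 67.9, 106.4]
tool_rot: [3.14, -0.0, -0.083]
force: [3.0, -1.9, -0.1]
finger_gap: 22.8
grasp_force: 60.6
```

```bash
cat > chk.py <<'E'
from m import *
o=robot.get_obs();print(o['ee_pos'],o['tool_rot'],o['q'][5],o['force'],o['torque'],o['finger_gap'])
p,d,ci=shot('top'); C=cloud(ci,d)
q=C[185:218,178:222]; 
for lo in (8,):
    w=np.hypot(q[...,0]-535.8,q[...,1]-187)
    print('dish h',np.median(q[...,2][w<20]),'plat h',np.median(q[...,2][(w>33)&(w<40)]))
E
python3 chk.py
```

```text
[522.72  67.89 106.36] [ 3.14 -0.   -0.08] 0.9843500624194406 [ 3.02 -1.92 -0.11] [-1.08 -1.54  0.25] 22.788943533031393
dish h nan plat h 506.8213792522648
  return _methods._mean(a, axis=axis, dtype=dtype,
  ret = ret.dtype.type(ret / rcount)
```

```bash
cat > chk.py <<'E'
from m import *
o=robot.get_obs();print(o['ee_pos'],o['tool_rot'][2],o['q'][5],o['force'],o['torque'],o['finger_gap'])
for n in('side','wrist'):
    p,d,ci=shot(n,n+'c'); C=cloud(ci,d)
    w=np.hypot(C[...,0]-535.8,C[...,1]-187); ok=(d>0)&(C[...,2]<85)&(C[...,2]>20)
    f=lambda m:(np.median(C[...,2][m&ok]) if (m&ok).any() else None,(m&ok).sum())
    print(n,'dish',f(w<20),'plat',f((w>33)&(w<40)))
E
python3 chk.py
```

```text
[522.7   67.85 106.37] -0.08857156538004762 0.9786653804542392 [ 3.48 -2.83  0.44] [-1.13 -1.6   0.08] 22.807604643441696
side dish (np.float64(46.53185874533659), np.int64(116)) plat (np.float64(41.6591662327387), np.int64(142))
wrist dish (np.float64(49.25519176169415), np.int64(2092)) plat (np.float64(44.01554880503116), np.int64(2427))
```

apply_moves([
  [0.03,0.04,0,0.08,0],
  [0.03,0.06,0,0.16,0],
  [0.03,0.08,0,0.24,0],
  [0.03,0.1,0,0.32,0],
  [0.03,0.12,0,0.4,0],
  [0.03,0.14,0,0.48,0],
  [0.03,0.16,0,0.56,0],
  [0.03,0.18,0,0.64,0],
  [0.03,0.2,0,0.72,0],
  [0.03,0.22,0,0.8,0],
])

```text
time: 12.8
ee_pos: [521.7, 65.0, 106.3]
tool_rot: [3.138, -0.001, -0.88]
force: [-1.1, -5.0, 6.1]
finger_gap: 22.6
grasp_force: 61.4
```

```bash
python3 chk.py
```

```text
[521.73  65.03 106.34] -0.8799855012578239 0.19151789559312188 [-1.09 -5.03  6.14] [-2.35 -0.03  0.33] 22.582687762900395
side dish (np.float64(54.31250414914638), np.int64(116)) plat (np.float64(49.64860425846189), np.int64(141))
wrist dish (np.float64(57.10342691667093), np.int64(116)) plat (np.float64(51.788711987364024), np.int64(469))
```

apply_moves([
  [0.04,0.05,-0.05,0.08,0],
  [0.04,0.07,-0.05,0.16,0],
  [0.04,0.09,-0.05,0.24,0],
  [0.04,0.11,-0.05,0.32,0],
  [0.04,0.13,-0.05,0.4,0],
  [0.04,0.15,-0.05,0.48,0],
  [0.04,0.17,-0.05,0.56,0],
  [0.04,0.19,-0.05,0.64,0],
  [0.04,0.21,-0.05,0.72,0],
  [0.04,0.23,-0.05,0.8,0],
])

```text
time: 13.73
ee_pos: [518.9, 63.4, 106.4]
tool_rot: [3.137, -0.003, -1.68]
force: [-4.5, -2.8, 8.0]
finger_gap: 22.9
grasp_force: 61.6
```

```bash
python3 chk.py
```

```text
[518.88  63.36 106.37] -1.6804621249902456 -0.6067733385572179 [-4.48 -2.8   7.99] [-0.91  1.74  0.34] 22.945939114867052
side dish (np.float64(62.07873251689199), np.int64(116)) plat (np.float64(57.76795686238091), np.int64(146))
wrist dish (np.float64(22.67319587263853), np.int64(7)) plat (np.float64(60.17783436326161), np.int64(512))
```

apply_moves([
  [0.03,0.06,-0.05,0.04,0],
  [0.03,0.07,-0.05,0.08,0],
  [0.03,0.08,-0.05,0.12,0],
  [0.03,0.08,-0.05,0.12,0],
])

```text
time: 14.17
ee_pos: [518.2, 63.4, 106.4]
tool_rot: [3.138, -0.003, -1.799]
force: [-3.3, -1.4, 1.9]
finger_gap: 22.9
grasp_force: 60.8
```

```bash
python3 chk.py
```

```text
[518.17  63.38 106.37] -1.799238029355684 -0.7257389497337339 [-3.33 -1.43  1.91] [-1.06  1.12  0.1 ] 22.9101239481857
side dish (np.float64(63.66080563920997), np.int64(120)) plat (np.float64(58.89583172467934), np.int64(154))
wrist dish (np.float64(22.636139604365525), np.int64(22)) plat (np.float64(61.277360559924205), np.int64(422))
```

apply_moves([
  [0,0.01,0,0.03,0],
  [0,0.01,0,0.06,0],
  [0,0.01,0,0.06,0],
])

```text
time: 14.52
ee_pos: [518.1, 63.6, 106.4]
tool_rot: [3.138, -0.003, -1.859]
force: [-5.3, -3.1, 3.3]
finger_gap: 22.5
grasp_force: 60.9
```

```bash
python3 chk.py
```

```text
[518.12  63.55 106.36] -1.8592896127105973 -0.7859312045650708 [-5.28 -3.05  3.26] [-1.21  2.12  0.15] 22.54640001296637
side dish (np.float64(64.06599772206317), np.int64(120)) plat (np.float64(59.75608406463698), np.int64(151))
wrist dish (np.float64(22.5699086671044), np.int64(32)) plat (np.float64(61.890452561148095), np.int64(363))
```

apply_moves([
  [0.02,0.05,0,0.03,0],
  [0.02,0.05,0,0.05,0],
  [0.02,0.05,0,0.05,0],
])

```text
time: 14.87
ee_pos: [517.9, 63.6, 106.4]
tool_rot: [3.139, -0.003, -1.91]
force: [-3.9, -3.2, 1.2]
finger_gap: 23.0
grasp_force: 60.8
```

```bash
python3 chk.py
```

```text
[517.87  63.61 106.38] -1.9095568246687409 -0.8365906660563561 [-3.85 -3.2   1.2 ] [-1.24  1.95  0.16] 23.026998770349383
side dish (np.float64(64.57056162377467), np.int64(115)) plat (np.float64(59.794437051713544), np.int64(155))
wrist dish (np.float64(22.74508030361534), np.int64(29)) plat (np.float64(62.31957811951821), np.int64(293))
```

apply_moves([
  [0.02,0.03,0,0.03,0],
  [0.02,0.03,0,0.03,0],
])

```text
time: 15.13
ee_pos: [517.7, 63.6, 106.4]
tool_rot: [3.139, -0.002, -1.94]
force: [-4.3, -2.9, 1.6]
finger_gap: 22.5
grasp_force: 60.7
```

```bash
python3 chk.py
```

```text
[517.69  63.62 106.4 ] -1.9399796362378634 -0.8672502385875802 [-4.3  -2.88  1.59] [-1.19  1.73  0.15] 22.531370632235838
side dish (np.float64(64.89710680817757), np.int64(115)) plat (np.float64(60.23217146514662), np.int64(146))
wrist dish (np.float64(22.738690173331122), np.int64(24)) plat (np.float64(62.51566175445893), np.int64(263))
```

apply_moves([
  [0,0,0,0.02,0],
  [0,0,0,0.02,0],
])

```text
time: 15.4
ee_pos: [517.6, 63.6, 106.4]
tool_rot: [3.139, -0.003, -1.959]
force: [-4.8, -1.5, 1.2]
finger_gap: 22.3
grasp_force: 60.8
```

```bash
python3 chk.py
```

```text
[517.65  63.62 106.39] -1.9593803773067142 -0.8866402617557155 [-4.8  -1.48  1.23] [-1.16  1.93  0.22] 22.345959345335103
side dish (np.float64(64.91149364463979), np.int64(117)) plat (np.float64(60.442393900724824), np.int64(147))
wrist dish (np.float64(22.91924415913084), np.int64(19)) plat (np.float64(62.724764899115726), np.int64(238))
```

apply_moves([
  [0,0,0,0.02,0],
  [0,0,0,0.03,0],
  [0,0,0,0.03,0],
])

```text
time: 15.75
ee_pos: [517.6, 63.6, 106.4]
tool_rot: [3.139, -0.003, -1.989]
force: [-4.7, -2.8, 1.8]
finger_gap: 22.5
grasp_force: 60.8
```

```bash
python3 chk.py
```

```text
[517.55  63.64 106.37] -1.9889393292727884 -0.9161926907863098 [-4.66 -2.76  1.84] [-1.04  2.07  0.27] 22.51107635462378
side dish (np.float64(65.1231248279239), np.int64(119)) plat (np.float64(60.52126617946465), np.int64(150))
wrist dish (np.float64(22.648273841149347), np.int64(11)) plat (np.float64(62.86484695060794), np.int64(216))
```

apply_moves([
  [0,0,0,0.02,0],
  [0,0,0,0.02,0],
])

```text
time: 16.02
ee_pos: [517.5, 63.7, 106.4]
tool_rot: [3.139, -0.003, -2.009]
force: [-4.9, -2.8, 2.3]
finger_gap: 23.3
grasp_force: 60.8
```

```bash
python3 chk.py
```

```text
[517.48  63.67 106.38] -2.0093864847787493 -0.9366352989277804 [-4.91 -2.76  2.28] [-1.    2.17  0.22] 23.254921520804903
side dish (np.float64(65.48026037655359), np.int64(120)) plat (np.float64(60.650975717499875), np.int64(146))
wrist dish (np.float64(22.88637508291164), np.int64(6)) plat (np.float64(63.00576810832274), np.int64(206))
```

apply_moves([
  [0.02,0.03,0,0.02,0],
  [0.02,0.03,0,0.03,0],
  [0.02,0.03,0,0.03,0],
])

```text
time: 16.37
ee_pos: [517.3, 63.7, 106.4]
tool_rot: [3.139, -0.003, -2.038]
force: [-5.7, -2.8, 0.9]
finger_gap: 22.8
grasp_force: 60.8
```

```bash
python3 chk.py
```

```text
[517.32  63.66 106.39] -2.038221203374725 -0.9660473547943943 [-5.67 -2.81  0.88] [-1.02  2.02  0.63] 22.766729848168335
side dish (np.float64(65.44899972352744), np.int64(122)) plat (np.float64(60.81273567518667), np.int64(151))
wrist dish (np.float64(23.241765637662695), np.int64(1)) plat (np.float64(63.11478523629805), np.int64(197))
```

apply_moves([
  [0,0,0,0.02,0],
  [0,0,0,0.03,0],
  [0,0,0,0.03,0],
])

```text
time: 16.72
ee_pos: [517.3, 63.7, 106.4]
tool_rot: [3.139, -0.003, -2.067]
force: [-5.4, -2.4, 1.3]
finger_gap: 22.7
grasp_force: 61.1
```

```bash
python3 chk.py
```

```text
[517.3   63.72 106.39] -2.067193595654994 -0.9953342920364306 [-5.44 -2.36  1.26] [-0.86  2.13  1.16] 22.74099181264451
side dish (np.float64(65.41172947298315), np.int64(120)) plat (np.float64(61.311876393765544), np.int64(150))
wrist dish (None, np.int64(0)) plat (np.float64(63.082180961560795), np.int64(149))
```

Torque rose from 0.2 to 0.63 and then 1.16 N·m while the dish height stayed flat, so this is the upper stop. I'll relax the wind-up, release and retreat.

apply_moves([
  [0,0,0,-0.04,0],
  [0,0,0,-0.04,0],
  [0,0,0,-0.04,0.1],
  [0,0,0,-0.04,0.4],
  [0,0,0,-0.04,0.55],
  [0,0,0,-0.04,0.55],
  [0,0,0,-0.04,0.55],
  [0,0,0,-0.04,0.55],
])

```text
time: 17.48
ee_pos: [519.4, 64.6, 107.3]
tool_rot: [-3.141, 0.001, -2.029]
force: [-0.3, -0.7, 0.3]
finger_gap: 47.0
grasp_force: 0.0
```

apply_moves([
  [0,0,-1,0,0.55],
  [0,0,-3,0,0.55],
  [0,0,-6,0,0.55],
  [0,0,-9,0,0.55],
  [0,0,-12,0,0.55],
  [0,0,-15,0,0.55],
  [0,0,-15,0,0.55],
  [0,0,-15,0,0.55],
])

```text
time: 18.15
ee_pos: [520.0, 64.7, 259.9]
tool_rot: [-3.138, 0.004, -2.03]
force: [0.1, -0.8, -0.4]
finger_gap: 47.0
grasp_force: 0.0
```

```bash
python3 chk.py
python3 - <<'E'
from m import *
a=cv2.imread('pics/sidec.png')[150:300,180:310]; b=cv2.imread('pics/wristc.png')
cv2.imwrite('pics/fin.png',np.hstack([cv2.resize(a,(312,360)),cv2.resize(b,(480,360))]))
p,d,ci=load('wrist');C=cloud(ci,d)
w=np.hypot(C[...,0]-520,C[...,1]-67.9);z=C[...,2]
b=z[(w<9)&(d>0)&(z<130)];print('boss top',np.median(b),len(b),'exp home',78+7+12+31)
E
```

```text
[519.99  64.73 259.92] -2.029631866038218 -0.9576894122258869 [ 0.14 -0.83 -0.41] [-0.02  0.1  -0.03] 46.98228584361295
side dish (np.float64(65.4121998886452), np.int64(116)) plat (np.float64(60.77854084711885), np.int64(150))
wrist dish (np.float64(68.45589993259534), np.int64(642)) plat (np.float64(63.35336830700504), np.int64(698))
boss top 128.9947720165638 239 exp home 128
```

View pics/fin.png

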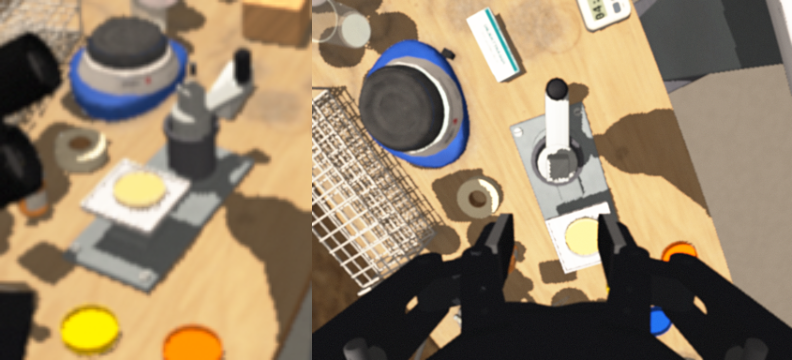

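The picture shows the crank upright and seated in the sleeve (side view at about (190,125)) and the platform raised with the dish on it (140,188). The boss top reads 129 mm against 128 mm expected when fully home.

```bash
python3 -c "
from station import robot
print(robot.close_job())"
```

```text
the job is handed in; nothing more can be done
None
```

The job is handed in at about 18 s of robot time: the crank is fully seated and upright in the sleeve, and the platform was wound clockwise to its upper stop, felt as a torque rise to about 1.2 N·m, with the dish still on it.

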